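Nest the conical lamp snoots on the leaning rack

ROBOT

A 6-joint arm with a two-finger parallel gripper is mounted at the origin on the work surface. World frame = base frame: x ahead of the robot, y to its left, z up, the work surface at z = 0. Lengths are in mm, angles in rad, forces in N, time in s.
With the tool pointing down it reaches from about 350 to 975 mm from the base axis. Payload 7.1 kg.
Tool frame: the origin (TCP) lies at the very end of the fingers, on their centre line; the grasp point (between the pads) lies 19 mm behind it; z points along the fingers, y is the line along which they close (so a half turn about z gives the same grasp; the last joint's range is limited). The gripper opens to 88 mm and grips with 3 to 60 N. Pads are 20 mm wide; open, the fingers measure 115 mm over their backs; the gripper's body (75 mm by 178 mm) begins 61 mm behind the grasp point.
Start: joints at [-1.24, 0.423, 1.63, -0, 1.089, -0.019], TCP at [214.21, -587.127, 222.675] pointing down, gripper open.
Joint ranges: [-3, 3], [-0.9, 2.11], [0.09, 2.58], [-1.31, 4.45], [0.11, 2.69], [-2.54, 2.54]. Speed limits (rad/s): [2.39, 2.39, 3.01, 3.14, 3.14, 3.14].

INTERFACE

Orientations are given as a unit quaternion [x, y, z, w].
In Python, from plant import manip gives the robot as it stands.
- The arm moves only by the tool apply_moves, never from a script. Its argument "targets" is a list that holds one entry, the list of rows, each a list of 5 numbers: the shift along the tool's x, y, z scaled (see below), then the turn about the tool's z scaled (see below), then the opening, from -1 (shut) to 1 (fully open). In form: [[[tx, ty, tz, turn, grip], ...]]. A call has 1 to 8 rows; each row is the pose to reach, as a shift and turn from the pose commanded when the call began, along the tool's axes at that moment, turning the shorter way round; what a row does not reach only later rows make up. The controller multiplies each number of a shift by 0.1 m and each number of a turn by pi rad. A row lasts 1/10 s, in which the tool goes at most 50 mm and 8.59 degrees, less where a joint would pass 70% of its speed; a pose out of reach is approached as far as the arm can. A call with a number of a shift or a turn outside -1 to 1 is refused whole. A call with a gripper value outside its range is refused whole. The fingers move at their own pace and stop on an object; "newtons" is the grip in N (left out, the last holds). Time passes only in rows, so rows that repeat a pose let the fingers close. It gives the time, the measured TCP pose, the force, the opening and the grip force at its end, in the units of the state.
- manip.observe(): the state, without advancing time (a new reading comes with each control period).
- manip.grab_frame(name): name is "side" or "top" or "wrist"; returns the picture (384x512x3 uint8, red, green, blue); there is no depth.
- manip.camera_info(name): a dict with "vertical_fov" (degrees; the focal length in pixels is half the picture's height over the tangent of half this angle, whatever the lens; pixels are square), "cx", "cy" (the principal point, pixels), "eye" and "orientation" of the camera in the world. Camera axes: x right, y up, looking along -z (the intrinsics and any distortion apply to the point x, -y, -z); pixel columns grow to the right and rows downward; lengths in mm; the calibration is good to about 2 mm. A picture is of the moment at which its call begins: read the wrist's pose just before it. camera_info takes no time and is no camera call; for the wrist camera it gives the pose at the moment of the call.
- manip.sign_off(): hands the job in; it is judged then, once.
Trained networks look in the newest picture that a camera, given by its name, has taken for a name from the list of things; names that differ only in an ending like _2 or _b are one class to them, and where a whole thing is asked for, a point or a joint stands for the part that bears it (a point fixed in the world has none). Each returns a list of dicts, best first, with "score" (0 to 1); they miss things now and then, are a little off and sometimes report something else, mostly with a low value. They report only what shows in the picture. A call takes as long as a camera call. They do not tell look-alikes from the thing itself.
- manip.recognise(query, camera): "extent" ([left, top, right, bottom] in pixels, round what is visible of it).
The state is a dict: "t": time; "joint_positions": joint angles; "qvel": joint speeds; "joint_torque": joint torques, N m; "eef_pos": TCP position; "tcp_rot": TCP orientation; "contact_force": force on the tool from outside, world axes, zero at the start; "wrist_torque": the same for the moment, N m; "grip_width": opening from 0.0 (shut) to 1.0 (fully open); "gripper_force": force on a finger pad.
Only numpy, scipy, OpenCV 4.12 (cv2) and the standard library are available. Lean on these libraries where they do the work, as an engineer would, in place of code of your own. Each camera call takes 0.05 s, during which the arm holds its last target. There are 200 camera calls.

TASK

Pack away the two conical lamp snoots on the leaning rack: first slip the red one over the grey core, then slip the blue one over the red, each lined up with the leaning core. Let each one down gently until it just rests on the taper and let go; do not press it on or drop it, or they wedge and jam. Leave the other things on the dressing table as they are.

Things in the scene. Friction and masses are not known exactly. Their poses are not given: they have to be found in the camera images.
- red_mid (a point): Red plastic snoot: a thin open sleeve standing on its wide rim, straight neck up, open at both ends. 130 mm tall; the lower 80 mm is a cone (outer diameter 83 mm at the rim, narrowing to 40 mm), the upper 50 mm is a straight neck of outer diameter 40 mm, inner 34 mm, where it is best grasped. Wall 3 mm, about 150 g. Point: on its axis, half-way up (65 mm above the rim). z axis points from rim to neck.
- blue_mid (a point): Blue plastic snoot, the same kind but with a wider neck: 120 mm tall; the lower 49 mm is a cone (outer diameter 78 mm at the rim, narrowing to 52 mm), the upper 71 mm is a straight neck of outer diameter 52 mm, inner 46 mm, where it is best grasped. Wall 3 mm, about 160 g. Point: on its axis, half-way up (60 mm above the rim). z axis points from rim to neck.
- core_foot (a point): Fixed leaning rack: dark foot plate 150 x 130 mm, short post, dark disc of 96 mm diameter and on it a grey tapered core 93 mm long, 85 mm diameter at the disc, 39 mm near its top. Point: on the core's axis at the disc, 75 mm above the table. z axis: the core's axis, from disc to top, leaning 30 degrees from vertical towards the robot's right (-y) and partly towards the robot. y axis level.
- red_home (a point): Point on the core's axis, 80 mm from core_foot, where point red_mid lies when the red snoot rests loosely on the grey core. Same axes as core_foot. The taper wedges under a push of some 10 N or more; the snoot's own weight is enough to seat it from a few mm up.
- blue_home (a point): Point on the core's axis, 97 mm from core_foot, where point blue_mid lies when the blue snoot rests loosely on the red one on the core. Same axes as core_foot.
- jar: Bystander: blue cream jar with white cap, 58 mm diameter, 50 mm tall. Origin at its underside.
- compact: Bystander: orange powder compact, 76 mm diameter, 22 mm tall. Origin at its underside.
- bottle: Bystander: green bottle, 54 mm diameter, 160 mm tall. Origin at its underside.
- bowl: Bystander: green bowl, 100 mm diameter, 40 mm tall. Origin at its underside.
- brush: Bystander: wooden-handled brush lying on the table. Origin at its underside.
- brush_pot: Bystander: aluminium pot of make-up brushes, 72 mm diameter, 165 mm tall with the brushes. Origin at its underside.
Things that resemble listed ones, but are neither listed nor needed, are in the scene too. Of the things like the part that bears blue_mid, leave any that is brown; of the rest the larger one is meant. Of the things that look like the part that bears red_mid, take the one that is farthest to the robot's left at the start.

How it is judged:
By the outcome, as a careful person would: the job done as asked, in the order asked, and still so for the second after the job is handed in, with the robot touching nothing.
It also fails if it takes over 72 s, if anything falls off the work surface, if the arm or the gripper's body presses on something with over 40 N, if the wrist force passes 120 N, or if a joint passes its speed limit or range.

## Working session

There is one attempt and no reset: what is moved stays moved. The work goes in short steps, Python scripts to look and compute and a tool call to move; the robot and the scene stay as the last step left them, time stands still between calls to the robot, and variables do not carry over. Pictures are saved under pics/ and viewed, at most 13 in all, crops included, and the job is handed in when it is done.

Besides the shell and the picture viewer there is one more tool, called by a JSON object that holds its "name" and its "arguments". apply_moves: Moves the arm, as the interface text tells. Shifts and turns lie within -1 to 1; 1 stands for 0.1 m of shift or pi rad of turn. Its arguments: {"type":"object","properties":{"targets":{"type":"array"},"newtons":{"type":"number"}},"required":["targets"]}

```bash
ls; mkdir -p pics; python3 - <<'E'
from plant import manip
import cv2,numpy as np
print(manip.observe())
for c in ["side","top"]:
    im=manip.grab_frame(c); cv2.imwrite(f"pics/{c}0.png",im[:,:,::-1]); print(c,manip.camera_info(c))
    for q in ["red_mid","blue_mid","core_foot"]:
        print(q,[(np.round(d["extent"]).tolist(),round(d["score"],2)) for d in manip.recognise(q,c)])
a=cv2.imread("pics/side0.png");b=cv2.imread("pics/top0.png")
E
```

```text
pics
{'t': 0.0, 'joint_positions': array([-1.24003264e+00,  4.23823843e-01,  1.63070730e+00, -3.18261702e-05,
        1.08860418e+00, -1.89972897e-02]), 'qvel': array([ 0.00037305, -0.00128407, -0.00148385, -0.00057282,  0.00131369,
       -0.0009162 ]), 'joint_torque': array([-6.07721158e-04, -5.44633663e+01, -2.73670828e+01,  6.43523969e-02,
        2.27208214e-02, -1.30715030e-04]), 'eef_pos': array([ 214.00320162, -586.61357863,  221.90551944]), 'tcp_rot': array([ 9.84745761e-01,  1.73997677e-01, -1.33674287e-04, -7.59796827e-04]), 'contact_force': array([ 0.28351324, -0.55959298, -0.18332899]), 'wrist_torque': array([-0.05036251,  0.00548027,  0.01718399]), 'gripper_force': 0.0, 'grip_width': 0.9980521629679284}
side {'vertical_fov': 50.59638277871058, 'cx': 248.81651629981707, 'cy': 189.7261031137979, 'eye': array([-113.63950313,  669.84326129,  858.78745484]), 'orientation': array([-0.18014419,  0.40628731,  0.82427235, -0.35079023])}
red_mid [([204.0, 254.0, 233.0, 309.0], 0.91), ([196.0, 215.0, 225.0, 260.0], 0.79)]
blue_mid [([326.0, 147.0, 345.0, 187.0], 0.95), ([305.0, 166.0, 325.0, 206.0], 0.82), ([327.0, 193.0, 347.0, 226.0], 0.66)]
core_foot [([233.0, 177.0, 266.0, 225.0], 0.88)]
top {'vertical_fov': 54.97710261766656, 'cx': 262.75540351252573, 'cy': 185.04654325976733, 'eye': array([411.06135332,  10.07190968, 986.77578825]), 'orientation': array([-0.07299995,  0.07384561,  0.71165763, -0.69481023])}
red_mid [([139.0, 238.0, 178.0, 270.0], 0.89), ([182.0, 188.0, 220.0, 220.0], 0.56)]
blue_mid [([335.0, 200.0, 375.0, 231.0], 0.97), ([392.0, 191.0, 434.0, 224.0], 0.8), ([332.0, 257.0, 358.0, 275.0], 0.58)]
core_foot [([241.0, 167.0, 286.0, 207.0], 0.9)]
```

```bash
python3 - <<'E'
import cv2
a=cv2.imread("pics/side0.png");b=cv2.imread("pics/top0.png")
cv2.imwrite("pics/s1.png",cv2.resize(a[110:330,160:400],None,fx=2.7,fy=2.7,interpolation=cv2.INTER_CUBIC))
cv2.imwrite("pics/t1.png",cv2.resize(b[110:330,120:440],None,fx=2.5,fy=2.5,interpolation=cv2.INTER_CUBIC))
E
```

```text
(no output)
```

View pics/s1.png

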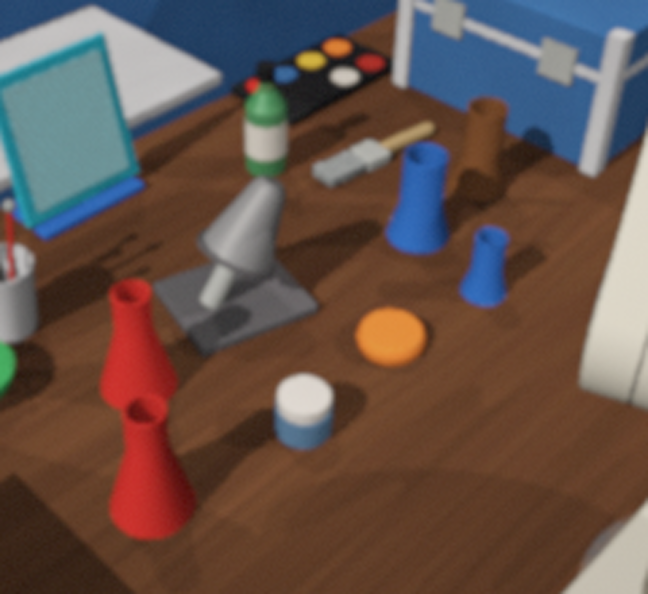

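View pics/t1.png

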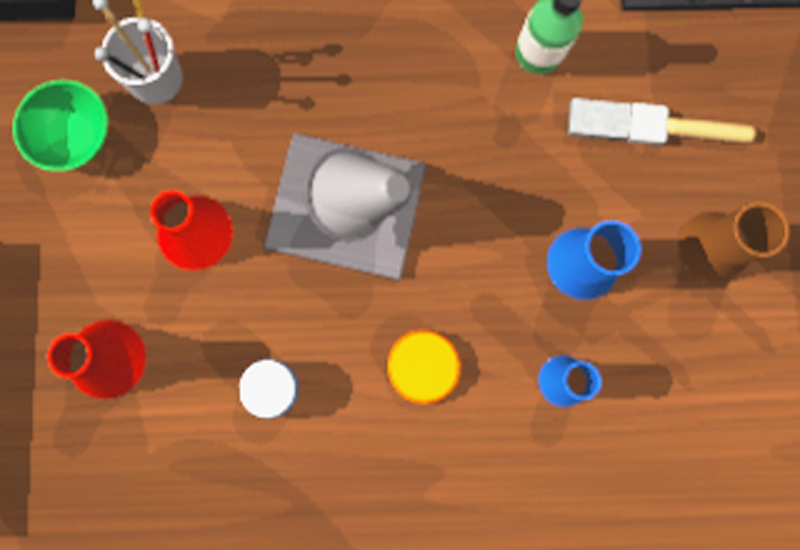

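The target red snoot is the left, nearer one (top view about px 148,252 at the neck). The target blue one is the large one (top view about px 363,208 at the neck), and the core tip is at about (278,185). Next I fit silhouettes in both views.

```bash
cat > h.py <<'E'
import numpy as np,cv2
from scipy.spatial.transform import Rotation as R
from scipy.optimize import minimize
S=4
def proj(P,ci):
    f=192/np.tan(np.radians(ci["vertical_fov"]/2))
    p=(np.asarray(P)-ci["eye"])@R.from_quat(ci["orientation"]).as_matrix()
    return np.stack([ci["cx"]+f*p[:,0]/-p[:,2],ci["cy"]-f*p[:,1]/-p[:,2]],1)
a=np.linspace(0,2*np.pi,60,endpoint=False)
def ring(o,A,h,d): # A: 3x3 axes
    return o+A[:,2]*h+d/2*(np.cos(a)[:,None]*A[:,0]+np.sin(a)[:,None]*A[:,1])
def fill(m,P,ci,v=1):
    q=cv2.convexHull(((proj(P,ci)+.5)*S*16-8).round().astype(np.int32).reshape(-1,1,2)); cv2.fillConvexPoly(m,q,v,shift=4)
def snoot(m,o,A,prof,ci):
    for (h1,d1),(h2,d2) in zip(prof,prof[1:]): fill(m,np.r_[ring(o,A,h1,d1),ring(o,A,h2,d2)],ci)
def blank(): return np.zeros((384*S,512*S),np.uint8)
def small(m): return cv2.resize(m.astype(np.float32),(512,384),interpolation=cv2.INTER_AREA)
RED=[(0,83),(80,40),(130,40)]; BLUE=[(0,78),(49,52),(120,52)]; CORE=[(0,85),(93,39)]
def lean(yaw,tilt=np.pi/6):
    return R.from_euler('ZY',[yaw,tilt]).as_matrix() # z leans toward direction yaw, y level
E
python3 - <<'E'
from h import *
from plant import manip
C={c:manip.camera_info(c) for c in["side","top"]}
I={c:cv2.imread(f"pics/{c}0.png").astype(float) for c in C}
def box(m,b):
    z=np.zeros_like(m);z[b[1]:b[3],b[0]:b[2]]=m[b[1]:b[3],b[0]:b[2]];
    z=cv2.morphologyEx(z.astype(np.uint8),cv2.MORPH_CLOSE,np.ones((7,7)));return z.astype(float)
def bgr(c): return [I[c][:,:,i] for i in range(3)]
def fit(name,cams,masks,draw,x0,step):
    def cost(x):
        s=0
        for c in cams:
            m=blank();draw(m,x,C[c]);s+=np.abs(small(m)-masks[c]).sum()/masks[c].sum()
        return s
    n=len(x0);r=minimize(cost,x0,method="Nelder-Mead",options=dict(initial_simplex=np.array([x0]+[np.array(x0)+np.eye(n)[i]*step[i] for i in range(n)]),xatol=.05,fatol=1e-5,maxiter=400))
    print(name,cams,r.x.round(3),round(r.fun,3));return r.x
def gp(uv,ci,z): # ground
    f=192/np.tan(np.radians(ci["vertical_fov"]/2));d=R.from_quat(ci["orientation"]).as_matrix()@[(uv[0]-ci["cx"])/f,-(uv[1]-ci["cy"])/f,-1]
    return (ci["eye"]+d*(z-ci["eye"][2])/d[2])[:2]
T=C["top"]
r0=gp((147.6,252.4),T,130);r1=gp((188.4,194),T,130);b0=gp((364.5,208.8),T,120);tip=gp((279,185),T,155);foot=gp((256,187),T,80)
print(r0,r1,b0,tip,foot)
MR={};MB={};MC={}
for c,bxr,bxb,bxc in[("side",(190,205,245,315),(298,155,330,212),(228,170,270,228)),("top",(132,180,225,275),(335,195,380,236),(238,165,292,212))]:
    b,g,r=bgr(c)
    MR[c]=box((r>2.2*g)&(r>2.2*b)&(r>50),bxr);MB[c]=box((b>1.8*r)&(b>1.3*g)&(b>50),bxb)
    MC[c]=box((abs(r-b)<25)&(abs(r-g)<20)&(g>(125 if c=="top" else 95)),bxc)
I3=np.eye(3)
for cams in(["top"],["side"],["side","top"]):
    xr=fit("red",cams,MR,lambda m,x,ci:[snoot(m,np.r_[x[2*i:2*i+2],0],I3,RED,ci) for i in(0,1)],np.r_[r0,r1],[8]*4)
    xb=fit("blue",cams,MB,lambda m,x,ci:snoot(m,np.r_[x,0],I3,BLUE,ci),b0,[8]*2)
    xc=fit("core",cams,MC,lambda m,x,ci:snoot(m,np.r_[x[:2],75],lean(x[2]),CORE,ci),np.r_[foot,np.arctan2(*(tip-foot)[::-1])],[8,8,.2])
out=[]
for c in C:
    im=cv2.resize(I[c].astype(np.uint8),None,fx=S,fy=S,interpolation=cv2.INTER_CUBIC)
    for d,M in((lambda m:[snoot(m,np.r_[xr[2*i:2*i+2],0],I3,RED,C[c]) for i in(0,1)],MR),(lambda m:snoot(m,np.r_[xb,0],I3,BLUE,C[c]),MB),(lambda m:snoot(m,np.r_[xc[:2],75],lean(xc[2]),CORE,C[c]),MC)):
        m=blank();d(m);cv2.drawContours(im,cv2.findContours(m,0,1)[0],-1,(0,255,255),1)
        mm=cv2.resize(M[c].astype(np.uint8),None,fx=S,fy=S,interpolation=0);cv2.drawContours(im,cv2.findContours(mm,0,1)[0],-1,(255,255,255),1)
    out.append(cv2.resize(im[150*S:(315 if c=="side" else 285)*S,(185 if c=="side" else 130)*S:(345 if c=="side" else 385)*S],(390,400) if c=="side" else (400,212)))
w=np.zeros((400,790,3),np.uint8);w[:,:390]=out[0];w[:212,390:]=out[1]
cv2.imwrite("pics/ov.png",w)
E
```

```text
[440.93390551 273.76551708] [574.52821377 182.92070353] [ 530.74563197 -232.632179  ] [585.83305669 -30.45663678] [597.85632294  23.73883633]
red ['top'] [442.419 275.401 575.187 184.315] 0.036
blue ['top'] [ 530.893 -233.277] 0.144
core ['top'] [593.537  21.243  -1.506] 0.382
red ['side'] [440.609 275.087 576.027 181.422] 0.042
blue ['side'] [ 530.09  -235.624] 0.068
core ['side'] [601.482  24.087  -1.891] 0.432
red ['side', 'top'] [441.855 274.772 574.632 183.288] 0.094
blue ['side', 'top'] [ 530.654 -234.035] 0.234
core ['side', 'top'] [597.579  23.486  -1.704] 0.83
```

View pics/ov.png

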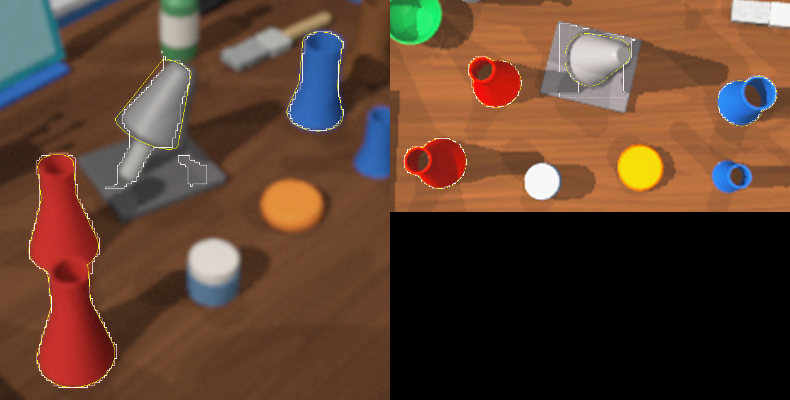

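{"name": "apply_moves", "arguments": {"targets": [[[0,0,-0.5,-0.05,1],[0,0,-1,-0.1,1],[0,0,-1,-0.15,1],[0,0,-1,-0.2,1],[0,0,-1,-0.25,1],[0,0,-1,-0.3,1],[0,0,-1,-0.319,1],[0,0,-1,-0.319,1]]]}}

```text
t: 1.2
eef_pos: [214.2, -587.1, 322.7]
tcp_rot: [0.78, 0.626, -0.0, 0.0]
contact_force: [0.4, 1.1, 0.5]
grip_width: 1.002
gripper_force: 0.0
```

```bash
python3 - <<'E'
from h import *
from plant import manip
s=manip.observe();ci=manip.camera_info("wrist");A=R.from_quat(s["tcp_rot"]).as_matrix()
print(s["eef_pos"],s["joint_positions"].round(3),A.round(3));print(ci["vertical_fov"],A.T@(ci["eye"]-s["eef_pos"]),(A.T@R.from_quat(ci["orientation"]).as_matrix()).round(3))
E
```

```text
[ 214.20193618 -587.08168944  322.69250195] [-1.24   0.33   1.531 -0.     1.281 -1.022] [[ 0.216  0.976 -0.   ]
 [ 0.976 -0.216 -0.   ]
 [-0.    -0.    -1.   ]]
59.66458678946192 [  77.13278079   -0.57042601 -161.16115743] [[-0.001  0.96   0.278]
 [ 1.     0.     0.001]
 [ 0.001  0.278 -0.96 ]]
```

{"name": "apply_moves", "arguments": {"targets": [[[0.47,0.17,-0.06,0,1],[0.934,0.343,-0.115,0,1],[0.934,0.343,-0.115,0,1]]]}}

```text
t: 1.5
eef_pos: [270.2, -499.9, 335.0]
tcp_rot: [0.78, 0.626, 0.001, 0.0]
contact_force: [0.3, -0.5, 0.7]
grip_width: 0.997
gripper_force: 0.0
```

{"name": "apply_moves", "arguments": {"targets": [[[0.47,0.17,-0.06,0,1],[0.934,0.343,-0.115,0,1],[0.934,0.343,-0.115,0,1]]]}}

```text
t: 1.8
eef_pos: [323.9, -416.5, 346.6]
tcp_rot: [0.78, 0.626, 0.001, 0.0]
contact_force: [-1.2, -0.7, -0.3]
grip_width: 0.998
gripper_force: 0.0
```

{"name": "apply_moves", "arguments": {"targets": [[[0.47,0.17,-0.06,0,1],[0.934,0.343,-0.115,0,1],[0.934,0.343,-0.115,0,1]]]}}

```text
t: 2.1
eef_pos: [377.7, -333.2, 358.0]
tcp_rot: [0.78, 0.626, 0.001, 0.001]
contact_force: [-1.0, -0.4, -0.1]
grip_width: 0.996
gripper_force: 0.0
```

{"name": "apply_moves", "arguments": {"targets": [[[0.47,0.17,-0.06,0,1],[0.934,0.343,-0.115,0,1],[0.934,0.343,-0.115,0,1]]]}}

```text
t: 2.4
eef_pos: [431.6, -249.8, 369.4]
tcp_rot: [0.779, 0.627, 0.001, 0.001]
contact_force: [0.1, -0.5, -0.4]
grip_width: 1.001
gripper_force: 0.0
```

{"name": "apply_moves", "arguments": {"targets": [[[0.47,0.17,-0.06,0,1],[0.934,0.343,-0.115,0,1],[0.934,0.343,-0.115,0,1]]]}}

```text
t: 2.7
eef_pos: [485.4, -166.3, 380.7]
tcp_rot: [0.779, 0.626, 0.001, 0.0]
contact_force: [-0.5, -0.7, 0.5]
grip_width: 0.999
gripper_force: 0.0
```

{"name": "apply_moves", "arguments": {"targets": [[[0.47,0.17,-0.06,0,1],[0.934,0.343,-0.115,0,1],[0.934,0.343,-0.115,0,1]]]}}

```text
t: 3.0
eef_pos: [539.2, -82.9, 391.9]
tcp_rot: [0.78, 0.626, 0.001, 0.0]
contact_force: [-0.0, 0.3, 0.7]
grip_width: 0.996
gripper_force: 0.0
```

{"name": "apply_moves", "arguments": {"targets": [[[0.47,0.17,-0.06,0,1],[0.934,0.343,-0.115,0,1],[0.934,0.343,-0.115,0,1],[0.934,0.343,-0.115,0,1]]]}}

```text
t: 3.4
eef_pos: [590.6, -2.2, 402.4]
tcp_rot: [0.78, 0.626, -0.001, 0.0]
contact_force: [0.4, 0.1, -0.3]
grip_width: 0.995
gripper_force: 0.0
```

```bash
python3 - <<'E'
from h import *
from plant import manip
import pickle
ci=manip.camera_info("wrist");im=manip.grab_frame("wrist");pickle.dump((ci,im),open("w1.pkl","wb"))
cv2.imwrite("pics/w1.png",im[:,:,::-1]);print(ci["eye"],manip.observe()["joint_positions"].round(2))
E
```

```text
[607.05776263  73.33442764 563.49732164] [-0.02  0.22  1.5  -0.    1.42  0.2 ]
```

View pics/w1.png

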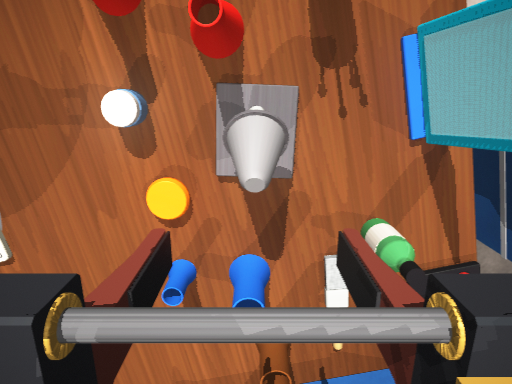

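```bash
cat > core.py <<'E'
from h import *
from plant import manip
import pickle
from scipy.ndimage import map_coordinates
V={}
for c in["side","top"]: V[c]=(manip.camera_info(c),cv2.imread(f"pics/{c}0.png")[:,:,::-1])
V["wrist"]=pickle.load(open("w1.pkl","rb"))
G={}
for c,(ci,im) in V.items():
    g=cv2.GaussianBlur(cv2.cvtColor(np.ascontiguousarray(im),cv2.COLOR_RGB2GRAY).astype(np.float32),(0,0),1.3 if c!="wrist" else 2)
    gm=np.hypot(cv2.Sobel(g,5,1,0),cv2.Sobel(g,5,0,1)); G[c]=np.minimum(gm,60)
def hull(x,ci):
    A=lean(x[2],x[3] if len(x)>3 else np.pi/6);o=np.r_[x[:2],75]
    q=cv2.convexHull(proj(np.r_[ring(o,A,0,85),ring(o,A,93,39)],ci).astype(np.float32))[:,0]
    q=np.r_[q,q[:1]];out=[]
    for p,r in zip(q,q[1:]): out.append(p+(r-p)*np.linspace(0,1,max(2,int(np.linalg.norm(r-p)*2)),endpoint=False)[:,None])
    return np.concatenate(out)
def cost(x,cams): 
    return -sum(map_coordinates(G[c],hull(x,V[c][0])[:,::-1].T,order=1).mean() for c in cams)
if __name__=="__main__":
  for cams in(["wrist"],["top"],["side"],["top","wrist","side"]):
    for x0 in([597,23,-1.79],[597,23,-1.79,np.pi/6]):
        st=[6,6,.1,.08];n=len(x0);best=None
        for sg in(1,-1):
            r=minimize(cost,x0,args=(cams,),method="Nelder-Mead",options=dict(initial_simplex=np.array([x0]+[np.array(x0)+sg*np.eye(n)[i]*st[i] for i in range(n)]),xatol=.02,fatol=1e-3))
            if best is None or r.fun<best.fun:best=r
        print(cams,best.x.round(3),round(best.fun,2)); xb=best.x if n==3 else xb
  im=V["wrist"][1][:,:,::-1].copy();im=cv2.resize(im,None,fx=4,fy=4);cv2.polylines(im,[((hull(xb,V["wrist"][0])+.5)*4).astype(np.int32)],True,(0,255,255),1)
  it=cv2.resize(V["top"][1][:,:,::-1],None,fx=6,fy=6,interpolation=2);cv2.polylines(it,[((hull(xb,V["top"][0])+.5)*6).astype(np.int32)],True,(0,255,255),1)
  cv2.imwrite("pics/ov2.png",np.hstack([im[300:800,820:1220],it[950:1450,1400:1800][:, :390]]))
E
python3 core.py
```

```text
['wrist'] [602.025  19.112  -1.952] -54.13
['wrist'] [ 6.01663e+02  1.71360e+01 -1.97400e+00  4.48000e-01] -54.72
['top'] [593.239  18.495  -1.838] -53.98
['top'] [592.118  16.614  -1.895   0.598] -56.04
['side'] [598.751  23.573  -1.884] -57.39
['side'] [ 6.03612e+02  1.25360e+01 -2.54100e+00  3.79000e-01] -58.75
['top', 'wrist', 'side'] [591.139  23.478  -1.704] -156.4
['top', 'wrist', 'side'] [ 5.90984e+02  1.86180e+01 -1.74800e+00  4.20000e-01] -160.84
```

View pics/ov2.png

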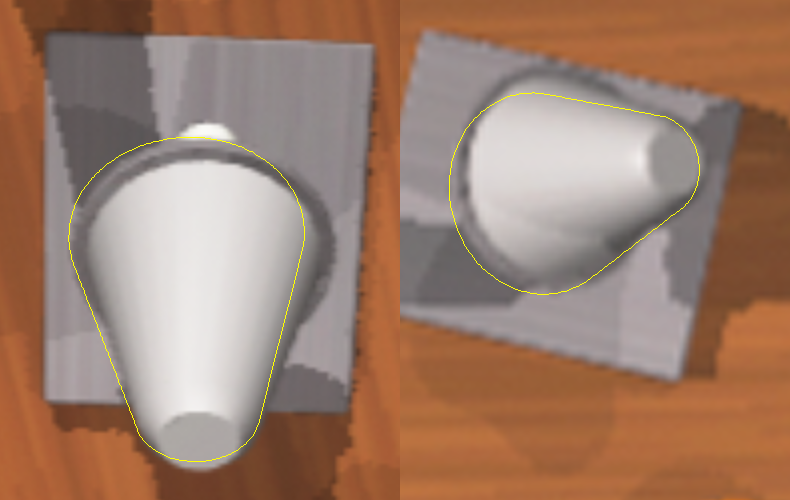

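```bash
python3 - <<'E'
from core import *
def crop(c,x,y,w,h,s):
    im=cv2.resize(np.ascontiguousarray(V[c][1][y:y+h,x:x+w,::-1]),None,fx=s,fy=s,interpolation=cv2.INTER_CUBIC)
    im=cv2.convertScaleAbs(im,alpha=1.0 if c!="side" else 1.4)
    for i in range(0,w,10): cv2.line(im,(i*s,0),(i*s,h*s),(0,200,200) ,1);cv2.putText(im,str(x+i),(i*s+1,9),0,.35,(0,255,0),1)
    for j in range(0,h,10): cv2.line(im,(0,j*s),(w*s,j*s),(0,200,200),1);cv2.putText(im,str(y+j),(0,j*s+10),0,.35,(0,255,0),1)
    return im
a=crop("wrist",215,98,80,100,6);b=crop("top",240,160,50,50,6);c=crop("side",228,170,45,50,6)
w=np.zeros((600,790,3),np.uint8);w[:,:480]=a;w[:300,482:782]=b;w[300:,482:752]=c;cv2.imwrite("pics/g.png",w)
E
```

```text
(no output)
```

View pics/g.png

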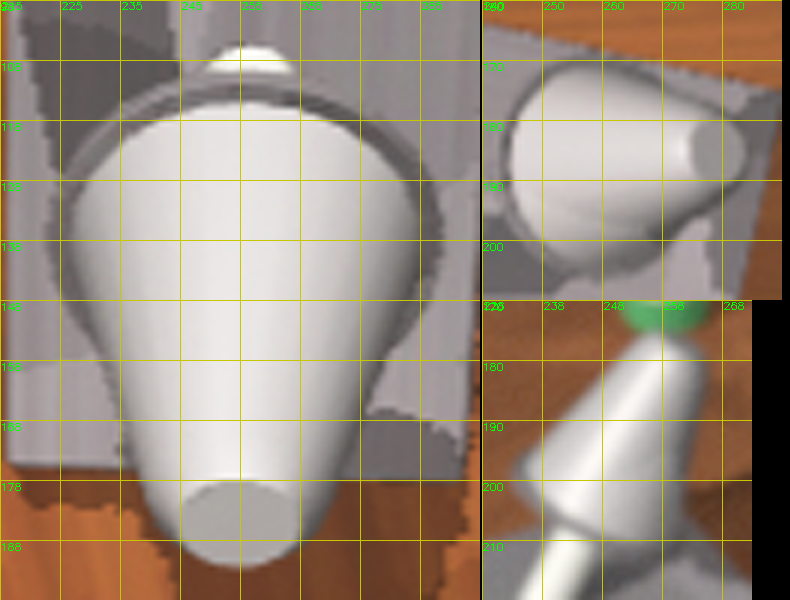

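```bash
cat > fit2.py <<'E'
from core import *
from scipy.optimize import least_squares
def px(c,L):
    o={"wrist":(0,0,215,98),"top":(482,0,240,160),"side":(482,300,228,170)}[c]
    L=np.array(L,float);return np.c_[o[2]+(L[:,0]-o[0]+.5)/6-.5,o[3]+(L[:,1]-o[1]+.5)/6-.5]
base={"wrist":px("wrist",[(75,195),(100,152),(150,120),(200,103),(240,98),(280,102),(330,122),(380,153),(415,195)]),
 "top":px("top",[(510,150),(522,110),(550,78),(522,200)])}
side={"wrist":px("wrist",[(105,360),(128,430),(145,490),(387,360),(355,430),(337,490)]),
 "top":px("top",[(602,66),(660,86),(717,112),(647,245),(690,215),(722,190)]),
 "side":px("side",[(542,445),(590,390),(632,345),(704,395),(696,435),(687,480)])}
tip={"wrist":px("wrist",[(241,522)]),"top":px("top",[(717,151)])}
def dist(P,Q): # points to polyline samples
    return np.sqrt(((P[:,None]-Q[None])**2).sum(-1)).min(1)
def dense(q): return np.concatenate([np.linspace(a,b,20) for a,b in zip(q,np.r_[q[1:],q[:1]])])
def res(x,cams,full=False):
    r={};A=lean(x[2],x[4] if len(x)>4 else np.pi/6);o=np.r_[x[:2],75]
    for c in cams:
        ci=V[c][0];k=1/0.8 if c!="wrist" else 1.
        if c in base:r[c+"b"]=dist(base[c],dense(proj(ring(o,A,0,85),ci)))
        r[c+"s"]=dist(side[c],hull(list(x[:3])+list(x[4:5]),ci))
        if c in tip:r[c+"t"]=((proj([o+A[:,2]*x[3]],ci)-tip[c])).ravel()
    return {k:v.round(1) for k,v in r.items()} if full else np.concatenate(list(r.values()))
for cams in(["wrist"],["top"],["wrist","top"],["wrist","top","side"]):
  for x0 in([597,22,-1.79,95],[597,22,-1.79,95,.52]):
    q=least_squares(res,x0,args=(cams,),x_scale=[1,1,.01,1,.01][:len(x0)],diff_step=1e-4,loss="soft_l1");print(cams,q.x.round(3),round(q.cost,2))
    if len(x0)==4: b=q.x
print(res(b,cams,True))
E
python3 fit2.py
```

```text
['wrist'] [595.43   15.923  -1.812  93.956] 4.06
['wrist'] [ 5.94525e+02  1.35200e+01 -1.80100e+00  1.05808e+02  3.89000e-01] 2.72
['top'] [599.     16.423  -1.85   95.976] 3.96
['top'] [ 5.99199e+02  1.42590e+01 -1.97400e+00  1.17804e+02  4.05000e-01] 1.6
['wrist', 'top'] [596.072  16.158  -1.815  94.543] 10.65
['wrist', 'top'] [ 5.95736e+02  1.42830e+01 -1.83600e+00  1.03788e+02  4.20000e-01] 8.59
['wrist', 'top', 'side'] [596.1    16.239  -1.821  94.689] 11.19
['wrist', 'top', 'side'] [ 5.95812e+02  1.48790e+01 -1.83300e+00  9.91240e+01  4.65000e-01] 10.54
{'wristb': array([0.5, 0.6, 0.3, 0.5, 0.5, 0.7, 1.4, 0.9, 0.1]), 'wrists': array([0.6, 1. , 1. , 0.4, 1.6, 1.3]), 'wristt': array([-0.1,  0. ]), 'topb': array([0.1, 0.3, 0.7, 1.5]), 'tops': array([0.8, 0.2, 1.2, 1.6, 2. , 2.7]), 'topt': array([-0.1,  0.7]), 'sides': array([0.5, 0.4, 0.7, 0.1, 0.2, 0.3])}
```

{"name": "apply_moves", "arguments": {"targets": [[[0,0,0.2,0.01,1],[0,0,0.4,0.01,1]]]}}

```text
t: 3.65
eef_pos: [590.1, -3.4, 363.1]
tcp_rot: [0.791, 0.612, 0.0, 0.001]
contact_force: [0.1, -0.4, -0.6]
grip_width: 0.999
gripper_force: 0.0
```

{"name": "apply_moves", "arguments": {"targets": [[[0.4,-0.36,0.2,0,1],[0.77,-0.71,0.4,0,1],[0.77,-0.71,0.4,0,1]]]}}

```text
t: 3.95
eef_pos: [537.4, 91.2, 321.0]
tcp_rot: [0.79, 0.613, -0.002, -0.001]
contact_force: [0.3, -0.4, 0.3]
grip_width: 0.999
gripper_force: 0.0
```

{"name": "apply_moves", "arguments": {"targets": [[[0.4,-0.36,0.2,0,1],[0.77,-0.71,0.4,0,1],[0.77,-0.71,0.4,0,1]]]}}

```text
t: 4.25
eef_pos: [488.7, 183.6, 281.7]
tcp_rot: [0.79, 0.614, -0.001, -0.001]
contact_force: [-0.3, -0.7, 0.3]
grip_width: 1.001
gripper_force: 0.0
```

{"name": "apply_moves", "arguments": {"targets": [[[0.4,-0.36,0.2,0,1],[0.77,-0.71,0.4,0,1],[0.77,-0.71,0.4,0,1],[0.77,-0.71,0.4,0,1],[0.77,-0.71,0.4,0,1]]]}}

```text
t: 4.75
eef_pos: [442.7, 274.3, 243.9]
tcp_rot: [0.79, 0.613, 0.001, 0.0]
contact_force: [0.8, -0.4, 0.2]
grip_width: 0.999
gripper_force: 0.0
```

```bash
cat > to.py <<'E'
from h import *
from plant import manip
import sys
s=manip.observe();A=R.from_quat(s["tcp_rot"]).as_matrix()
t=np.array([float(v) for v in sys.argv[1:4]])
print("at",s["eef_pos"].round(1),"xang",np.degrees(np.arctan2(A[1,0],A[0,0])).round(2),"tool shift",(A.T@(t-s["eef_pos"])/100).round(3))
print(s["contact_force"].round(1),s["wrist_torque"].round(2),s["grip_width"]*88,s["gripper_force"])
E
python3 to.py 442 274.9 81
```

```text
at [442.7 274.3 243.9] xang 75.63 tool shift [ 0.003 -0.011  1.629]
[ 0.8 -0.4  0.2] [-0.04 -0.07 -0.01] 87.8738514103154 0.0
```

{"name": "apply_moves", "arguments": {"targets": [[[0.003,-0.01,0.3,0,1],[0.003,-0.01,0.6,0,1],[0.003,-0.01,0.9,0,1]]]}}

```text
t: 5.05
eef_pos: [442.6, 274.7, 153.5]
tcp_rot: [0.791, 0.612, 0.002, 0.0]
contact_force: [1.1, 0.4, 0.3]
grip_width: 0.999
gripper_force: 0.0
```

{"name": "apply_moves", "arguments": {"targets": [[[0,0,0.25,0,1],[0,0,0.5,0,1],[0,0,0.729,0,1],[0,0,0.729,0,1],[0,0,0.729,0,1]]]}}

```text
t: 5.55
eef_pos: [441.8, 275.1, 81.0]
tcp_rot: [0.79, 0.613, 0.0, 0.0]
contact_force: [0.2, 0.2, 0.4]
grip_width: 1.002
gripper_force: 0.0
```

{"name": "apply_moves", "arguments": {"newtons": 8, "targets": [[[0,0,0,0,0.4],[0,0,0,0,0.2],[0,0,0,0,0],[0,0,0,0,-0.2],[0,0,0,0,-0.4],[0,0,0,0,-0.6],[0,0,0,0,-0.6],[0,0,0,0,-0.6]]]}}

```text
t: 6.35
eef_pos: [440.6, 276.2, 80.4]
tcp_rot: [0.79, 0.613, 0.0, 0.0]
contact_force: [0.4, 0.2, 2.2]
grip_width: 0.435
gripper_force: 14.6
```

```bash
python3 to.py 442 274.9 81
```

```text
at [440.6 276.2  80.4] xang 75.67 tool shift [-0.01   0.016 -0.006]
[0.4 0.2 2.2] [ 0.01 -0.07  0.05] 38.23984132614391 14.582719365425874
```

{"name": "apply_moves", "arguments": {"newtons": 5, "targets": [[[-0.045,0,0.0,0,-0.6],[-0.09,0,-0.017,0,-0.6],[-0.135,0,-0.03,0,-0.6],[-0.18,0,-0.042,0,-0.6],[-0.227,0,-0.052,0,-0.6],[-0.273,0,-0.058,0,-0.6],[-0.273,0,-0.058,0,-0.6]]]}}

```text
t: 7.05
eef_pos: [433.4, 248.9, 86.1]
tcp_rot: [0.79, 0.613, -0.0, -0.0]
contact_force: [0.2, 0.4, -1.7]
grip_width: 0.438
gripper_force: 9.6
```

```bash
python3 to.py 442 274.9 81;cat > look.py <<'E'
from h import *
from plant import manip
import sys,pickle
# look.py cam x y w h s out
c,x,y,w,h,s,o=sys.argv[1],*map(int,sys.argv[2:7]),sys.argv[7]
ci=manip.camera_info(c);im=manip.grab_frame(c)[:,:,::-1];pickle.dump((ci,im),open(o+".pkl","wb"))
cv2.imwrite(f"pics/{o}.png",cv2.resize(np.ascontiguousarray(im[y:y+h,x:x+w]),None,fx=s,fy=s,interpolation=2))
E
python3 look.py side 160 190 130 140 4 a1
```

```text
at [433.4 248.9  86.1] xang 75.63 tool shift [0.273 0.019 0.051]
[ 0.2  0.4 -1.7] [-0.03 -0.1  -0.  ] 38.5585728450831 9.634846863336861
```

View pics/a1.png

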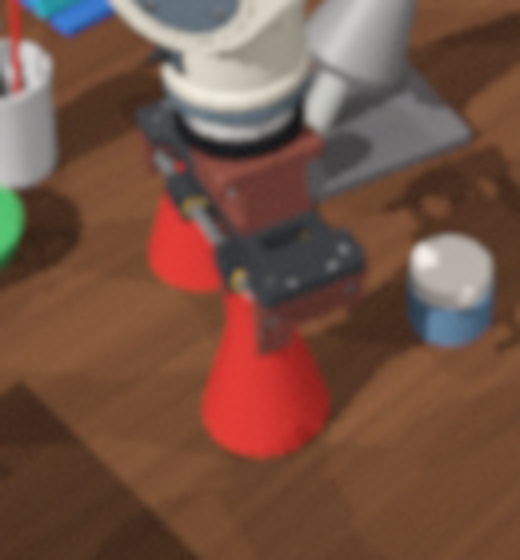

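{"name": "apply_moves", "arguments": {"newtons": 8, "targets": [[[0,0,-0.1,0,-0.6],[0,0,-0.3,0,-0.6],[0,0,-0.6,0,-0.6],[0,0,-0.85,0,-0.6],[0,0,-0.85,0,-0.6]]]}}

```text
t: 7.6
eef_pos: [435.8, 250.9, 174.7]
tcp_rot: [0.79, 0.613, 0.003, 0.001]
contact_force: [0.7, 0.5, -2.3]
grip_width: 0.436
gripper_force: 12.6
```

{"name": "apply_moves", "arguments": {"targets": [[[0,0,-0.2,0,-0.6],[0,0,-0.45,0,-0.6],[0,0,-0.7,0,-0.6],[0,0,-0.85,0,-0.6],[0,0,-0.85,0,-0.6]]]}}

```text
t: 8.1
eef_pos: [434.5, 250.2, 257.4]
tcp_rot: [0.79, 0.613, 0.002, 0.0]
contact_force: [-0.9, 0.3, -1.8]
grip_width: 0.436
gripper_force: 12.6
```

{"name": "apply_moves", "arguments": {"targets": [[[-0.1,0.1,0,0,-0.6],[-0.3,0.3,0,0,-0.6],[-0.53,0.52,0,0,-0.6],[-0.73,0.717,0,0,-0.6]]]}}

```text
t: 8.5
eef_pos: [484.9, 159.0, 254.2]
tcp_rot: [0.79, 0.613, -0.001, -0.0]
contact_force: [-0.1, 0.4, -0.9]
grip_width: 0.436
gripper_force: 12.6
```

{"name": "apply_moves", "arguments": {"targets": [[[-0.2,0.2,0,0,-0.6],[-0.4,0.4,0,0,-0.6],[-0.6,0.6,0,0,-0.6],[-0.73,0.717,0,0,-0.6]]]}}

```text
t: 8.9
eef_pos: [536.6, 70.0, 254.1]
tcp_rot: [0.79, 0.613, -0.001, -0.0]
contact_force: [-0.3, 0.5, -1.4]
grip_width: 0.436
gripper_force: 12.6
```

{"name": "apply_moves", "arguments": {"targets": [[[-0.2,0.2,0,0,-0.6],[-0.4,0.4,0,0,-0.6],[-0.6,0.6,0,0,-0.6],[-0.73,0.717,0,0,-0.6],[-0.73,0.717,0,0,-0.6],[-0.73,0.717,0,0,-0.6]]]}}

```text
t: 9.5
eef_pos: [587.1, -16.1, 254.9]
tcp_rot: [0.79, 0.613, -0.001, -0.001]
contact_force: [-0.5, 0.3, -1.3]
grip_width: 0.435
gripper_force: 12.6
```

```bash
python3 to.py 587.65 -16.75 211; python3 look.py side 190 100 130 140 4 a2
```

```text
at [587.1 -16.1 254.9] xang 75.61 tool shift [-0.005  0.008  0.439]
[-0.5  0.3 -1.3] [-0.03 -0.1  -0.02] 38.31737126217753 12.606504565046635
```

View pics/a2.png

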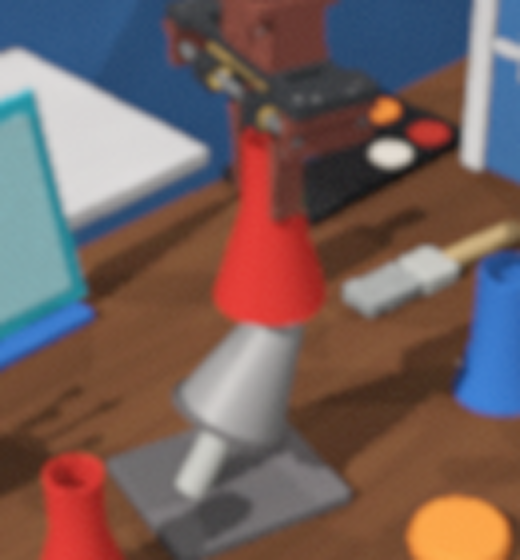

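{"name": "apply_moves", "arguments": {"newtons": 4, "targets": [[[0,0.008,0.1,0,-0.6],[-0.005,0.008,0.2,0,-0.6],[-0.005,0.008,0.3,0,-0.6],[-0.005,0.008,0.36,0,-0.6],[-0.005,0.008,0.41,0,-0.6],[-0.005,0.008,0.41,0,-0.6]]]}}

```text
t: 10.15
eef_pos: [588.0, -16.4, 214.1]
tcp_rot: [0.79, 0.613, -0.001, -0.001]
contact_force: [-0.1, 0.1, -1.0]
grip_width: 0.436
gripper_force: 7.5
```

```bash
cat > held.py <<'E'
# held.py which : fit axis tilt of held snoot in lean plane from the side camera
from h import *
from plant import manip
import sys
which=sys.argv[1];prof=RED if which=="red" else BLUE;g=float(sys.argv[2]);foot=np.array([596,16,75.]);yaw=-1.82
cams=sys.argv[3].split(",")
s=manip.observe();P=s["eef_pos"]+[0,0,19]
M={};C={}
for c in cams:
    ci=manip.camera_info(c);im=manip.grab_frame(c).astype(float);r,gg,b=im[:,:,0],im[:,:,1],im[:,:,2]
    m=((r>2.2*gg)&(r>2.2*b)&(r>60)) if which=="red" else ((b>1.8*r)&(b>1.3*gg)&(b>60))
    q=proj([P],ci)[0];n,lab=cv2.connectedComponents(m.astype(np.uint8))
    z=np.zeros(m.shape);best=0
    q=proj([P-[0,0,60]],ci)[0];yy,xx=np.mgrid[:384,:512];w=np.hypot(xx-q[0],yy-q[1])<45
    k=max(range(1,n),key=lambda k:(w&(lab==k)).sum());M[c]=(lab==k).astype(float);C[c]=ci
def sil(x,ci):
    A=lean(yaw,x[0]);o=P+A[:,0]*x[2]-A[:,2]*(g+x[1]);m=blank();snoot(m,o,A,prof,ci);return small(m)
def cost(x):
    t=0
    for c in cams:
        S_=sil(x,C[c]);inter=np.abs(S_-M[c])
        below=np.mgrid[:384,:512][0]>proj([P],C[c])[0][1]+12   # ignore fingers
        if c=="side": inter=inter*below
        t+=inter.sum()/M[c].sum()
    return t+.002*abs(x[1])+.002*abs(x[2])
r=min((minimize(cost,[t0,0,0],method="Nelder-Mead",options=dict(initial_simplex=[[t0,0,0],[t0+.1,0,0],[t0,4,0],[t0,0,4]],xatol=.01,fatol=1e-4)) for t0 in(0,.25,.5)),key=lambda r:r.fun)
A=lean(yaw,r.x[0]);o=P+A[:,0]*r.x[2]-A[:,2]*(g+r.x[1]);CA=lean(yaw);d=o-foot
print("tilt deg",np.degrees(r.x[0]).round(1),"grasp h",(g+r.x[1]).round(1),"off",r.x[2].round(1),"cost",round(r.fun,3),"rim centre in core (b-lat,y,a)",(-d@CA[:,0]).round(1),(d@CA[:,1]).round(1),(d@CA[:,2]).round(1))
print("TCP",s["eef_pos"].round(1),"F",s["contact_force"].round(1),"grip",round(s["gripper_force"],1),"pivot u,y",((P-foot)@[.247,.969,0]).round(1),((P-foot)@[.969,-.247,0]).round(1),P[2].round(1))
E
python3 held.py red 100 side
```

```text
tilt deg 0.3 grasp h 98.0 off 2.5 cost 0.045 rim centre in core (b-lat,y,a) -0.6 0.3 69.8
TCP [588.  -16.4 214.1] F [-0.1  0.1 -1. ] grip 7.5 pivot u,y -33.4 0.3 233.1
```

{"name": "apply_moves", "arguments": {"targets": [[[-0.05,0,0.04,0,-0.6],[-0.1,0,0.07,0,-0.6],[-0.15,0,0.1,0,-0.6],[-0.2,0,0.135,0,-0.6],[-0.25,0,0.17,0,-0.6],[-0.25,0,0.17,0,-0.6]]]}}

```text
t: 10.8
eef_pos: [581.8, -41.5, 197.5]
tcp_rot: [0.79, 0.613, -0.0, -0.0]
contact_force: [-0.1, -0.6, -1.3]
grip_width: 0.438
gripper_force: 4.3
```

```bash
python3 held.py red 100 side
```

```text
tilt deg 14.0 grasp h 98.1 off 0.4 cost 0.041 rim centre in core (b-lat,y,a) -8.0 0.4 57.9
TCP [581.8 -41.5 197.5] F [-0.1 -0.6 -1.3] grip 4.3 pivot u,y -59.2 0.4 216.5
```

{"name": "apply_moves", "arguments": {"targets": [[[-0.045,0,0.04,0,-0.6],[-0.09,0,0.08,0,-0.6],[-0.13,0,0.12,0,-0.6],[-0.175,0,0.165,0,-0.6],[-0.22,0,0.21,0,-0.6],[-0.22,0,0.21,0,-0.6]]]}}

```text
t: 11.45
eef_pos: [576.2, -62.6, 176.2]
tcp_rot: [0.79, 0.613, -0.001, -0.0]
contact_force: [-0.1, -0.9, -1.0]
grip_width: 0.437
gripper_force: 4.2
```

```bash
python3 held.py red 98 side
```

```text
tilt deg 33.5 grasp h 98.2 off 1.0 cost 0.035 rim centre in core (b-lat,y,a) -5.1 0.2 46.5
TCP [576.2 -62.6 176.2] F [-0.1 -0.9 -1. ] grip 4.2 pivot u,y -81.0 0.3 195.2
```

{"name": "apply_moves", "arguments": {"targets": [[[0.045,0,-0.03,0,-0.6],[0.085,0,-0.053,0,-0.6],[0.11,0,-0.01,0,-0.6],[0.135,0,0.035,0,-0.6],[0.16,0,0.08,0,-0.6],[0.18,0,0.11,0,-0.6],[0.2,0,0.146,0,-0.6],[0.2,0,0.146,0,-0.6]]]}}

```text
t: 12.3
eef_pos: [581.5, -42.4, 161.7]
tcp_rot: [0.79, 0.613, -0.0, -0.0]
contact_force: [-0.6, -0.4, -1.1]
grip_width: 0.433
gripper_force: 4.0
```

```bash
python3 held.py red 98 side
```

```text
tilt deg 30.3 grasp h 98.1 off 0.9 cost 0.033 rim centre in core (b-lat,y,a) 0.4 0.3 23.6
TCP [581.5 -42.4 161.7] F [-0.6 -0.4 -1.1] grip 4.0 pivot u,y -60.2 0.3 180.7
```

{"name": "apply_moves", "arguments": {"targets": [[[0.005,0,0.01,0,-0.6],[0.01,0,0.02,0,-0.6],[0.015,0,0.03,0,-0.6],[0.02,0,0.04,0,-0.6],[0.027,0,0.05,0,-0.6],[0.027,0,0.05,0,-0.6]]]}}

```text
t: 12.95
eef_pos: [582.7, -40.2, 158.5]
tcp_rot: [0.79, 0.613, 0.0, 0.0]
contact_force: [-2.5, -1.3, 6.9]
grip_width: 0.434
gripper_force: 5.4
```

```bash
python3 held.py red 98 side
```

```text
tilt deg 29.3 grasp h 97.8 off 1.5 cost 0.037 rim centre in core (b-lat,y,a) -1.4 0.9 19.9
TCP [582.7 -40.2 158.5] F [-2.5 -1.3  6.9] grip 5.4 pivot u,y -57.8 1.0 177.5
```

{"name": "apply_moves", "arguments": {"targets": [[[-0.01,0,-0.017,0,-0.6],[-0.01,-0.015,-0.017,0,-0.6],[-0.01,-0.015,-0.017,0,-0.6],[-0.01,-0.015,-0.017,0,-0.6]]]}}

```text
t: 13.4
eef_pos: [581.4, -40.8, 159.5]
tcp_rot: [0.79, 0.613, 0.0, 0.0]
contact_force: [0.8, -0.7, 0.8]
grip_width: 0.439
gripper_force: 4.3
```

```bash
python3 held.py red 98 side
```

```text
tilt deg 29.9 grasp h 97.6 off 0.9 cost 0.034 rim centre in core (b-lat,y,a) -0.1 -0.2 21.4
TCP [581.4 -40.8 159.5] F [ 0.8 -0.7  0.8] grip 4.3 pivot u,y -58.6 -0.1 178.5
```

{"name": "apply_moves", "arguments": {"targets": [[[0.003,0,0.005,0,-0.6],[0.005,0,0.009,0,-0.6],[0.005,0,0.009,0,-0.6]]]}}

```text
t: 13.75
eef_pos: [581.7, -40.4, 158.9]
tcp_rot: [0.79, 0.613, 0.001, 0.001]
contact_force: [2.2, -2.1, 5.1]
grip_width: 0.438
gripper_force: 4.4
```

{"name": "apply_moves", "arguments": {"targets": [[[0.003,0,0.005,0,-0.6],[0.005,0,0.009,0,-0.6],[0.005,0,0.009,0,-0.6]]]}}

```text
t: 14.05
eef_pos: [581.9, -40.0, 158.3]
tcp_rot: [0.79, 0.613, 0.001, 0.001]
contact_force: [2.1, -2.6, 7.6]
grip_width: 0.437
gripper_force: 5.3
```

```bash
python3 held.py red 98 side
```

```text
tilt deg 29.4 grasp h 97.6 off 0.5 cost 0.035 rim centre in core (b-lat,y,a) -0.4 0.2 19.9
TCP [581.9 -40.  158.3] F [ 2.1 -2.6  7.6] grip 5.3 pivot u,y -57.7 0.2 177.3
```

{"name": "apply_moves", "arguments": {"targets": [[[0.0,0.0,-0.01,0,-0.6],[0.004,0.006,-0.014,0,-0.6],[0.004,0.006,-0.014,0,-0.6],[0.004,0.006,-0.014,0,-0.6]]]}}

```text
t: 14.5
eef_pos: [581.8, -39.6, 158.7]
tcp_rot: [0.79, 0.613, -0.0, 0.0]
contact_force: [2.7, -2.7, 1.7]
grip_width: 0.439
gripper_force: 4.7
```

{"name": "apply_moves", "arguments": {"newtons": 3, "targets": [[[0,0,0,0,-0.6],[0,0,0,0,-0.6],[0,0,0,0,-0.6]]]}}

```text
t: 14.8
eef_pos: [581.7, -39.6, 158.7]
tcp_rot: [0.79, 0.613, -0.0, 0.0]
contact_force: [3.1, -3.2, 1.2]
grip_width: 0.437
gripper_force: 3.6
```

```bash
python3 held.py red 98 side
```

```text
tilt deg 29.3 grasp h 97.5 off 1.0 cost 0.034 rim centre in core (b-lat,y,a) -0.6 -0.1 20.1
TCP [581.7 -39.6 158.7] F [ 3.1 -3.2  1.2] grip 3.6 pivot u,y -57.4 -0.1 177.7
```

{"name": "apply_moves", "arguments": {"targets": [[[-0.006,0.008,0,0,-0.6],[-0.006,0.008,0,0,-0.6],[-0.006,0.008,0,0,-0.6]]]}}

```text
t: 15.15
eef_pos: [582.0, -39.9, 158.6]
tcp_rot: [0.79, 0.613, -0.0, -0.0]
contact_force: [0.9, 1.2, 0.5]
grip_width: 0.438
gripper_force: 3.5
```

{"name": "apply_moves", "arguments": {"targets": [[[0,0,0,0,-0.1],[0,0,0,0,0],[0,0,0,0,0.2],[0,0,0,0,0.5],[0,0,0,0,1],[0,0,0,0,1]]]}}

```text
t: 15.75
eef_pos: [582.2, -40.2, 158.7]
tcp_rot: [0.79, 0.613, -0.0, -0.0]
contact_force: [1.2, -0.4, 0.4]
grip_width: 0.821
gripper_force: 0.0
```

```bash
python3 held.py red 98 side
```

```text
tilt deg 28.9 grasp h 98.0 off 0.5 cost 0.03 rim centre in core (b-lat,y,a) -1.1 0.5 19.9
TCP [582.2 -40.2 158.7] F [ 1.2 -0.4  0.4] grip 0.0 pivot u,y -57.9 0.5 177.7
```

{"name": "apply_moves", "arguments": {"targets": [[[0,0,-0.1,0,1],[0,0,-0.3,0,1],[0,0,-0.6,0,1],[0,0,-0.9,0,1]]]}}

```text
t: 16.2
eef_pos: [582.1, -40.2, 250.2]
tcp_rot: [0.79, 0.613, -0.0, -0.0]
contact_force: [0.3, -0.6, -0.6]
grip_width: 1.0
gripper_force: 0.0
```

{"name": "apply_moves", "arguments": {"targets": [[[0.2,0,-0.4,0,1],[0.4,0,-0.8,0,1],[0.4,0,-1,0,1],[0.4,0,-1,0,1],[0.4,0,-1,0,1]]]}}

```text
t: 16.7
eef_pos: [591.9, -1.5, 348.8]
tcp_rot: [0.79, 0.613, 0.0, 0.0]
contact_force: [-0.3, 0.3, -0.5]
grip_width: 1.001
gripper_force: 0.0
```

```bash
cat > seat.py <<'E'
# fit pose of the seated snoot from all views: x,y of rim centre, a along, yaw, tilt
from h import *
from plant import manip
import sys
which,cams,a0=sys.argv[1],sys.argv[2].split(","),float(sys.argv[3]);prof=RED if which=="red" else BLUE
foot=np.array([596,16,75.]);A0=lean(-1.82)
M={};C={}
for c in cams:
    ci=manip.camera_info(c);im=manip.grab_frame(c).astype(float);r,g,b=im[:,:,0],im[:,:,1],im[:,:,2]
    cv2.imwrite(f"pics/seat_{which}_{c}.png",im[:,:,::-1])
    m=((r>2.2*g)&(r>2.2*b)&(r>60)) if which=="red" else ((b>1.8*r)&(b>1.3*g)&(b>60))
    m=cv2.morphologyEx(m.astype(np.uint8),cv2.MORPH_CLOSE,np.ones((5,5)))
    n,lab=cv2.connectedComponents(m);s=blank();snoot(s,foot+A0[:,2]*a0,A0,prof,ci);s=small(s)>.5
    k=max(range(1,n),key=lambda k:(s&(lab==k)).sum());m=(lab==k).astype(np.uint8)
    f=np.zeros_like(m);cv2.drawContours(f,cv2.findContours(m,0,1)[0],-1,1,-1);M[c]=f.astype(float);C[c]=ci
def cost(x,cs):
    A=lean(x[3],x[4]);o=foot+A0[:,0]*x[0]+A0[:,1]*x[1]+A0[:,2]*x[2];t=0
    for c in cs:
        m=blank();snoot(m,o,A,prof,C[c]);t+=np.abs(small(m)-M[c]).sum()/M[c].sum()
    return t
for cs in [[c] for c in cams]+[cams]:
    x0=np.array([0,0,a0,-1.82,.52]);st=[4,4,5,.1,.1]
    for _ in range(2):
        r=minimize(cost,x0,args=(cs,),method="Nelder-Mead",options=dict(initial_simplex=[x0]+[x0+np.eye(5)[i]*st[i] for i in range(5)],xatol=.01,fatol=1e-4,maxiter=300));x0=r.x
    print(cs,"b-off",-r.x[0].round(1),"y",r.x[1].round(1),"a",r.x[2].round(1),"yaw",r.x[3].round(3),"tilt",np.degrees(r.x[4]).round(1),"cost",round(r.fun,3))
E
python3 seat.py red side,wrist,top 18
```

```text
['side'] b-off 0.8 y -0.5 a 19.2 yaw -1.807 tilt 32.7 cost 0.058
['wrist'] b-off -1.7 y -0.1 a 18.0 yaw -1.828 tilt 28.6 cost 0.034
['top'] b-off 21520.4 y 71824.8 a -170635.8 yaw -501.363 tilt -8475.8 cost 1.001
['side', 'wrist', 'top'] b-off -30.4 y 14.3 a 11.8 yaw -2.693 tilt 11.8 cost 6.702[ WARN:0@2.643] global loadsave.cpp:1063 imwrite_ Unsupported depth image for selected encoder is fallbacked to CV_8U.
```

```bash
python3 seat.py red side,wrist 18 2>/dev/null|tail -1; python3 - <<'E'
import cv2,numpy as np
a=cv2.imread("pics/seat_red_wrist.png");b=cv2.imread("pics/seat_red_side.png")
i=cv2.resize(a[70:230,200:310],None,fx=3.6,fy=3.6,interpolation=2);j=cv2.resize(b[140:240,220:290],None,fx=5.6,fy=5.76,interpolation=2)
w=np.zeros((576,790,3),np.uint8);w[:,:396]=i;w[:,398:]=j[:576,:392];cv2.imwrite("pics/z1.png",w)
E
```

```text
['side', 'wrist'] b-off 0.3 y -0.1 a 19.3 yaw -1.826 tilt 31.5 cost 0.121
```

View pics/z1.png

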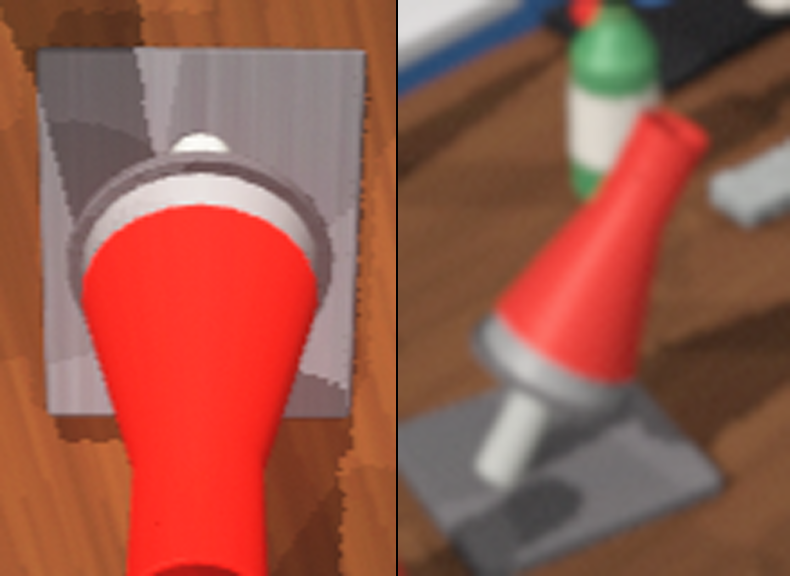

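```bash
python3 - <<'E'
from h import *
from plant import manip
ci=manip.camera_info("wrist");A=lean(-1.82);f=np.array([596,16,75.])
z=lambda p:(proj([p],ci)[0]+.5-[200,70])*3.6
print("base",z(f-A[:,0]*42.5),"disc",z(f-A[:,0]*48))
for a in(13,15,17,19,21): print(a,z(f+A[:,2]*a-A[:,0]*41.5))
E
```

```text
base [199.78432876 168.91993724] disc [199.76547319 154.58625797]
13 [199.80733967 193.85497202]
15 [199.81043842 197.38588987]
17 [199.81355911 200.94181283]
19 [199.81670197 204.52300748]
21 [199.81986726 208.12974416]
```

{"name": "apply_moves", "arguments": {"targets": [[[-0.4,0,0,0,1],[-0.8,-0.01,0,0,1],[-0.8,-0.01,0,0,1]]]}}

```text
t: 17.25
eef_pos: [570.2, -82.1, 347.9]
tcp_rot: [0.791, 0.612, -0.001, -0.0]
contact_force: [-0.3, 0.5, -0.6]
grip_width: 0.998
gripper_force: 0.0
```

{"name": "apply_moves", "arguments": {"targets": [[[-0.4,0,0,0,1],[-0.8,-0.01,0.2,0,1],[-0.8,-0.01,0.2,0,1]]]}}

```text
t: 17.55
eef_pos: [548.5, -158.6, 325.9]
tcp_rot: [0.791, 0.612, -0.002, -0.002]
contact_force: [0.1, 0.7, -0.4]
grip_width: 1.001
gripper_force: 0.0
```

{"name": "apply_moves", "arguments": {"targets": [[[-0.4,0,0.2,0,1],[-0.81,0,0.6,0,1],[-0.81,0,0.6,0,1],[-0.81,0,0.6,0,1],[-0.81,0,0.6,0,1]]]}}

```text
t: 18.05
eef_pos: [531.6, -233.6, 269.6]
tcp_rot: [0.79, 0.613, 0.0, 0.0]
contact_force: [-1.0, 0.2, 0.3]
grip_width: 1.002
gripper_force: 0.0
```

```bash
python3 to.py 530.5 -234.3 61; python3 - <<'E'
from h import *
from plant import manip
for c in["side","wrist"]:
    ci=manip.camera_info(c);im=manip.grab_frame(c).astype(float);r,g,b=im[:,:,0],im[:,:,1],im[:,:,2]
    m=((b>1.8*r)&(b>1.3*g)&(b>60)).astype(np.uint8);P=np.array([530.5,-234.3,0]);s=blank();snoot(s,P,np.eye(3),BLUE,ci);s=small(s)>.5
    n,lab=cv2.connectedComponents(m);k=max(range(1,n),key=lambda k:(s&(lab==k)).sum());q=(lab==k).astype(float)
    def cost(x):
        mm=blank();snoot(mm,np.r_[x,0],np.eye(3),BLUE,ci);return np.abs(small(mm)-q).sum()/q.sum()
    x0=P[:2];r=minimize(cost,x0,method="Nelder-Mead",options=dict(initial_simplex=[x0,x0+[6,0],x0+[0,6]]));print(c,r.x,r.fun)
E
```

```text
at [ 531.6 -233.6  269.6] xang 75.68 tool shift [-0.011 -0.01   2.086]
[-1.   0.2  0.3] [-0.01 -0.   -0.  ] 88.15570656586314 0.0
side [ 530.31914892 -235.80428025] 0.06001106194690266
wrist [ 528.59850873 -234.01306853] 0.33328965758211043
```

{"name": "apply_moves", "arguments": {"targets": [[[-0.013,-0.015,0.35,0,1],[-0.013,-0.015,0.7,0,1],[-0.013,-0.015,0.9,0,1]]]}}

```text
t: 18.45
eef_pos: [528.9, -234.0, 177.8]
tcp_rot: [0.789, 0.614, -0.0, -0.0]
contact_force: [0.3, 0.1, -0.3]
grip_width: 1.0
gripper_force: 0.0
```

{"name": "apply_moves", "arguments": {"targets": [[[0,0,0.25,0,1],[0,0,0.5,0,1],[0,0,0.7,0,1]]]}}

```text
t: 18.75
eef_pos: [529.8, -234.4, 108.6]
tcp_rot: [0.789, 0.614, 0.0, 0.0]
contact_force: [-0.3, -0.6, -0.5]
grip_width: 0.998
gripper_force: 0.0
```

{"name": "apply_moves", "arguments": {"targets": [[[0,0,0.2,0,1],[0,0,0.35,0,1],[0,0,0.486,0,1],[0,0,0.486,0,1],[0,0,0.486,0,1]]]}}

```text
t: 19.25
eef_pos: [529.3, -235.3, 60.5]
tcp_rot: [0.79, 0.613, 0.0, 0.0]
contact_force: [0.2, -0.3, 0.9]
grip_width: 0.999
gripper_force: 0.0
```

{"name": "apply_moves", "arguments": {"newtons": 8, "targets": [[[0,0,0,0,0.5],[0,0,0,0,0.3],[0,0,0,0,0.1],[0,0,0,0,0],[0,0,0,0,-0.2],[0,0,0,0,-0.3],[0,0,0,0,-0.3],[0,0,0,0,-0.3]]]}}

```text
t: 20.05
eef_pos: [528.9, -235.4, 60.3]
tcp_rot: [0.79, 0.613, 0.0, 0.0]
contact_force: [0.1, 0.8, 3.3]
grip_width: 0.586
gripper_force: 8.0
```

{"name": "apply_moves", "arguments": {"targets": [[[0,0,-0.1,0,-0.3],[0,0,-0.3,0,-0.3],[0,0,-0.6,0,-0.3],[0,0,-0.9,0,-0.3]]]}}

```text
t: 20.45
eef_pos: [528.3, -235.1, 151.1]
tcp_rot: [0.79, 0.613, -0.0, -0.001]
contact_force: [0.4, 0.5, -1.0]
grip_width: 0.586
gripper_force: 8.0
```

```bash
python3 to.py 530.5 -234.3 270; python3 held.py blue 80 side
```

```text
at [ 528.3 -235.1  151.1] xang 75.66 tool shift [ 0.013  0.018 -1.189]
[ 0.4  0.5 -1. ] [-0.04 -0.12 -0.  ] 51.55852371979122 7.997272436041385
tilt deg 1.1 grasp h 78.4 off 0.2 cost 0.029 rim centre in core (b-lat,y,a) -215.8 -3.7 143.8
TCP [ 528.3 -235.1  151.1] F [ 0.4  0.5 -1. ] grip 8.0 pivot u,y -260.0 -3.6 170.1
```

{"name": "apply_moves", "arguments": {"targets": [[[0,0,-0.3,0,-0.3],[0,0,-0.65,0,-0.3],[0,0,-1,0,-0.3]]]}}

```text
t: 20.8
eef_pos: [528.3, -235.0, 251.2]
tcp_rot: [0.79, 0.613, -0.0, -0.001]
contact_force: [0.2, 0.5, -1.2]
grip_width: 0.584
gripper_force: 8.0
```

{"name": "apply_moves", "arguments": {"targets": [[[0.1,0,-0.2,0,-0.3],[0.4,0.02,-0.4,0,-0.3],[0.7,0.04,-0.4,0,-0.3]]]}}

```text
t: 21.1
eef_pos: [551.4, -168.6, 293.5]
tcp_rot: [0.79, 0.613, 0.002, 0.002]
contact_force: [-0.3, -0.3, -1.3]
grip_width: 0.584
gripper_force: 8.0
```

{"name": "apply_moves", "arguments": {"targets": [[[0.35,0,0,0,-0.3],[0.7,0,0,0,-0.3],[1,0,0,0,-0.3],[1,0,0,0,-0.3],[1,0,0,0,-0.3]]]}}

```text
t: 21.6
eef_pos: [574.6, -71.2, 290.0]
tcp_rot: [0.789, 0.614, -0.0, -0.0]
contact_force: [0.7, -0.3, -1.4]
grip_width: 0.584
gripper_force: 8.0
```

```bash
python3 held.py blue 78.5 side; python3 to.py 574.1 -71 266
```

```text
tilt deg 0.0 grasp h 78.5 off 0.0 cost 0.238 rim centre in core (b-lat,y,a) -0.0 0.7 179.6
TCP [574.6 -71.2 290. ] F [ 0.7 -0.3 -1.4] grip 8.0 pivot u,y -89.8 0.8 309.0
at [574.5 -71.9 290. ] xang 75.69 tool shift [ 0.008 -0.006  0.24 ]
[ 0.1  0.2 -1.8] [-0.12 -0.07 -0.01] 51.22107538863866 7.998580907005817
```

```bash
python3 - <<'E'
from h import *
from plant import manip
s=manip.observe();ci=manip.camera_info("side");im=manip.grab_frame("side");P=s["eef_pos"]+[0,0,19]
for h in(-30,-60):
    u,v=proj([P+[0,0,h]],ci)[0].astype(int);print(u,v,im[v,u-25:u+26:4].tolist())
E
```

```text
273 136 [[44, 75, 114], [40, 73, 112], [39, 40, 44], [34, 35, 43], [64, 115, 176], [60, 123, 204], [57, 118, 199], [110, 84, 120], [99, 53, 45], [183, 173, 163], [206, 200, 190], [121, 115, 108], [115, 41, 40]]
273 146 [[84, 56, 43], [71, 126, 83], [132, 194, 143], [89, 154, 122], [59, 122, 203], [64, 128, 208], [58, 120, 201], [55, 113, 189], [45, 95, 164], [39, 73, 130], [81, 51, 32], [110, 71, 48], [113, 73, 49]]
```

```bash
sed -i 's/((b>1.8\*r)&(b>1.3\*gg)&(b>60))/((b-r>82)\&(b>1.3*gg)\&(b>1.8*r))/' held.py; python3 held.py blue 78.5 side
```

```text
tilt deg 2.4 grasp h 77.6 off 0.2 cost 0.039 rim centre in core (b-lat,y,a) 2.2 0.9 179.5
TCP [574.5 -72.3 290.1] F [-0.2  0.1 -1.6] grip 8.0 pivot u,y -90.9 1.0 309.1
```

{"name": "apply_moves", "arguments": {"newtons": 4, "targets": [[[0,-0.005,0.08,0,-0.3],[0.005,-0.005,0.15,0,-0.3],[0.005,-0.005,0.2,0,-0.3],[0.005,-0.005,0.24,0,-0.3],[0.005,-0.005,0.24,0,-0.3]]]}}

```text
t: 22.25
eef_pos: [574.0, -71.1, 265.2]
tcp_rot: [0.79, 0.613, -0.001, -0.001]
contact_force: [-0.2, 0.6, -1.4]
grip_width: 0.583
gripper_force: 4.0
```

```bash
python3 held.py blue 78.5 side
```

```text
tilt deg 3.3 grasp h 76.6 off 2.3 cost 0.068 rim centre in core (b-lat,y,a) -9.6 0.2 158.7
TCP [574.  -71.1 265.2] F [-0.2  0.6 -1.4] grip 4.0 pivot u,y -89.8 0.2 284.2
```

{"name": "apply_moves", "arguments": {"targets": [[[-0.04,0,0.035,0,-0.3],[-0.08,0,0.07,0,-0.3],[-0.12,0,0.1,0,-0.3],[-0.164,0,0.134,0,-0.3],[-0.164,0,0.134,0,-0.3]]]}}

```text
t: 22.8
eef_pos: [570.0, -87.5, 252.2]
tcp_rot: [0.79, 0.613, -0.0, -0.0]
contact_force: [0.3, 0.6, -1.5]
grip_width: 0.567
gripper_force: 4.0
```

```bash
python3 held.py blue 78.5 side
```

```text
tilt deg 15.4 grasp h 78.3 off -0.1 cost 0.06 rim centre in core (b-lat,y,a) -14.1 0.3 147.6
TCP [570.  -87.5 252.2] F [ 0.3  0.6 -1.5] grip 4.0 pivot u,y -106.7 0.3 271.2
```

{"name": "apply_moves", "arguments": {"targets": [[[-0.035,0,0.04,0,-0.3],[-0.07,0,0.08,0,-0.3],[-0.1,0,0.115,0,-0.3],[-0.13,0,0.147,0,-0.3],[-0.13,0,0.147,0,-0.3]]]}}

```text
t: 23.35
eef_pos: [566.8, -99.9, 237.4]
tcp_rot: [0.79, 0.613, -0.0, -0.0]
contact_force: [0.5, -0.1, -1.8]
grip_width: 0.57
gripper_force: 4.0
```

```bash
python3 held.py blue 78.5 side
```

```text
tilt deg 31.8 grasp h 81.3 off -1.1 cost 0.069 rim centre in core (b-lat,y,a) -9.1 0.3 135.6
TCP [566.8 -99.9 237.4] F [ 0.5 -0.1 -1.8] grip 4.0 pivot u,y -119.5 0.3 256.4
```

{"name": "apply_moves", "arguments": {"targets": [[[0.04,0,-0.02,0,-0.3],[0.08,0,-0.045,0,-0.3],[0.112,0,-0.061,0,-0.3],[0.15,0,0.005,0,-0.3],[0.19,0,0.075,0,-0.3],[0.24,0,0.16,0,-0.3],[0.295,0,0.255,0,-0.3],[0.295,0,0.255,0,-0.3]]]}}

```text
t: 24.2
eef_pos: [573.6, -70.2, 210.6]
tcp_rot: [0.79, 0.614, -0.001, -0.001]
contact_force: [-0.2, 0.6, -1.6]
grip_width: 0.568
gripper_force: 4.0
```

```bash
python3 held.py blue 78.5 side
```

```text
tilt deg 29.7 grasp h 80.4 off -0.4 cost 0.07 rim centre in core (b-lat,y,a) 0.2 -0.5 98.0
TCP [573.6 -70.2 210.6] F [-0.2  0.6 -1.6] grip 4.0 pivot u,y -89.0 -0.4 229.6
```

{"name": "apply_moves", "arguments": {"targets": [[[0.03,0.003,0.05,0,-0.3],[0.06,0.005,0.1,0,-0.3],[0.09,0.005,0.155,0,-0.3],[0.12,0.005,0.205,0,-0.3],[0.15,0.005,0.26,0,-0.3],[0.15,0.005,0.26,0,-0.3]]]}}

```text
t: 24.85
eef_pos: [578.8, -56.3, 185.8]
tcp_rot: [0.79, 0.613, -0.0, -0.0]
contact_force: [2.5, -2.0, -3.8]
grip_width: 0.571
gripper_force: 4.0
```

```bash
python3 held.py blue 80 side
```

```text
tilt deg 27.2 grasp h 76.3 off 0.1 cost 0.071 rim centre in core (b-lat,y,a) -3.2 1.1 73.3
TCP [578.8 -56.3 185.8] F [ 2.5 -2.  -3.8] grip 4.0 pivot u,y -74.3 1.1 204.8
```

{"name": "apply_moves", "arguments": {"targets": [[[-0.01,0.01,0.006,0,-0.3],[-0.01,0.015,0.006,0,-0.3],[-0.01,0.015,0.006,0,-0.3],[-0.01,0.015,0.006,0,-0.3]]]}}

```text
t: 25.3
eef_pos: [579.8, -57.7, 186.0]
tcp_rot: [0.79, 0.613, -0.0, -0.0]
contact_force: [-0.6, 0.8, -1.4]
grip_width: 0.569
gripper_force: 4.0
```

```bash
python3 held.py blue 80 side
```

```text
tilt deg 28.2 grasp h 76.7 off 0.0 cost 0.071 rim centre in core (b-lat,y,a) -2.6 2.4 73.6
TCP [579.8 -57.7 186. ] F [-0.6  0.8 -1.4] grip 4.0 pivot u,y -75.4 2.5 205.0
```

{"name": "apply_moves", "arguments": {"targets": [[[0.015,0,0.026,0,-0.3],[0.03,0,0.052,0,-0.3],[0.045,-0.002,0.078,0,-0.3],[0.06,-0.005,0.104,0,-0.3],[0.06,-0.005,0.104,0,-0.3]]]}}

```text
t: 25.85
eef_pos: [580.8, -51.9, 175.0]
tcp_rot: [0.79, 0.613, -0.0, -0.0]
contact_force: [-1.5, -2.1, -2.9]
grip_width: 0.571
gripper_force: 4.0
```

```bash
python3 held.py blue 78 side
```

```text
tilt deg 31.2 grasp h 75.7 off 0.0 cost 0.065 rim centre in core (b-lat,y,a) 0.9 2.0 62.2
TCP [580.8 -51.9 175. ] F [-1.5 -2.1 -2.9] grip 4.0 pivot u,y -69.5 2.0 194.0
```

{"name": "apply_moves", "arguments": {"targets": [[[-0.01,-0.005,0.006,0,-0.3],[-0.01,-0.005,0.006,0,-0.3],[-0.005,-0.005,0.015,0,-0.3],[0.005,-0.005,0.032,0,-0.3],[0.015,-0.005,0.05,0,-0.3],[0.015,-0.005,0.05,0,-0.3]]]}}

```text
t: 26.5
eef_pos: [580.9, -50.1, 170.4]
tcp_rot: [0.79, 0.613, 0.0, -0.0]
contact_force: [-0.1, 0.0, -0.2]
grip_width: 0.571
gripper_force: 4.0
```

```bash
python3 held.py blue 78 side
```

```text
tilt deg 32.6 grasp h 75.7 off -0.0 cost 0.063 rim centre in core (b-lat,y,a) 2.0 1.6 57.3
TCP [580.9 -50.1 170.4] F [-0.1  0.  -0.2] grip 4.0 pivot u,y -67.8 1.7 189.4
```

{"name": "apply_moves", "arguments": {"targets": [[[0.01,0,0.017,0,-0.3],[0.02,0,0.035,0,-0.3],[0.03,0,0.052,0,-0.3],[0.04,0,0.07,0,-0.3],[0.04,0,0.07,0,-0.3]]]}}

```text
t: 27.05
eef_pos: [581.7, -46.3, 163.2]
tcp_rot: [0.79, 0.613, -0.0, -0.0]
contact_force: [-0.7, 0.4, -2.2]
grip_width: 0.568
gripper_force: 4.0
```

```bash
python3 held.py blue 78 side
```

```text
tilt deg 34.0 grasp h 76.6 off -0.0 cost 0.056 rim centre in core (b-lat,y,a) 3.6 1.5 48.4
TCP [581.7 -46.3 163.2] F [-0.7  0.4 -2.2] grip 4.0 pivot u,y -64.0 1.5 182.2
```

{"name": "apply_moves", "arguments": {"targets": [[[0.008,0,0.013,0,-0.3],[0.015,0,0.026,0,-0.3],[0.015,0,0.026,0,-0.3]]]}}

```text
t: 27.4
eef_pos: [582.1, -45.0, 160.8]
tcp_rot: [0.79, 0.613, -0.0, -0.0]
contact_force: [-0.5, -0.1, -2.8]
grip_width: 0.571
gripper_force: 4.0
```

{"name": "apply_moves", "arguments": {"targets": [[[0.005,0,0.009,0,-0.3],[0.01,0,0.017,0,-0.3],[0.01,0,0.017,0,-0.3]]]}}

```text
t: 27.7
eef_pos: [582.1, -44.2, 159.2]
tcp_rot: [0.79, 0.613, -0.0, -0.0]
contact_force: [-2.8, -2.3, 1.4]
grip_width: 0.57
gripper_force: 4.0
```

```bash
python3 held.py blue 78 side
```

```text
tilt deg 35.0 grasp h 76.5 off -0.1 cost 0.054 rim centre in core (b-lat,y,a) 4.9 1.4 44.1
TCP [582.1 -44.2 159.2] F [-2.8 -2.3  1.4] grip 4.0 pivot u,y -61.8 1.4 178.2
```

{"name": "apply_moves", "arguments": {"targets": [[[-0.005,0,-0.01,0,-0.3],[0.005,-0.008,-0.015,0,-0.3],[0.01,-0.01,-0.018,0,-0.3],[0.01,-0.01,-0.018,0,-0.3]]]}}

```text
t: 28.15
eef_pos: [581.9, -43.1, 161.0]
tcp_rot: [0.79, 0.613, 0.0, 0.0]
contact_force: [0.5, -4.0, -3.8]
grip_width: 0.567
gripper_force: 4.0
```

```bash
python3 held.py blue 78 side; python3 look.py side 215 120 100 110 5 b1
```

```text
tilt deg 34.3 grasp h 76.0 off -0.2 cost 0.059 rim centre in core (b-lat,y,a) 5.8 0.9 45.5
TCP [581.9 -43.1 161. ] F [ 0.5 -4.  -3.8] grip 4.0 pivot u,y -60.8 0.9 180.0
```

View pics/b1.png

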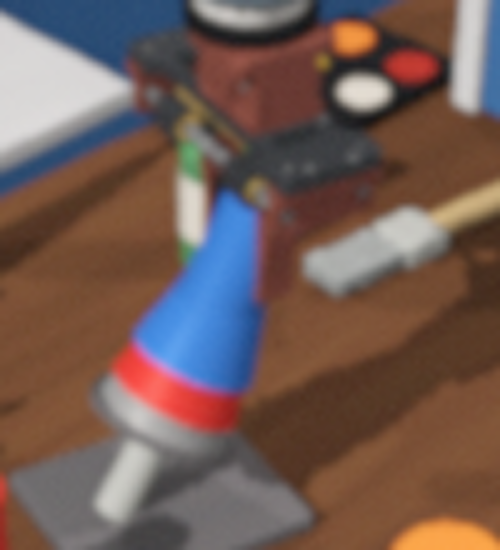

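{"name": "apply_moves", "arguments": {"newtons": 3, "targets": [[[-0.013,0,0.0075,0,-0.3],[-0.013,0,0.0075,0,-0.3],[-0.008,0,0.0165,0,-0.3],[-0.008,0,0.0165,0,-0.3],[-0.008,0,0.0165,0,-0.3]]]}}

```text
t: 28.75
eef_pos: [581.6, -43.4, 159.6]
tcp_rot: [0.79, 0.613, 0.0, 0.0]
contact_force: [0.3, -0.2, -1.3]
grip_width: 0.566
gripper_force: 3.0
```

{"name": "apply_moves", "arguments": {"targets": [[[0.005,0,0.009,0,-0.3],[0.005,0,0.009,0,-0.3],[0.005,0,0.009,0,-0.3]]]}}

```text
t: 29.05
eef_pos: [581.7, -43.2, 158.6]
tcp_rot: [0.79, 0.613, 0.0, 0.0]
contact_force: [0.7, -0.8, -0.2]
grip_width: 0.569
gripper_force: 3.0
```

```bash
python3 held.py blue 78 side
```

```text
tilt deg 34.8 grasp h 76.0 off -0.0 cost 0.056 rim centre in core (b-lat,y,a) 4.9 0.7 43.6
TCP [581.7 -43.2 158.6] F [ 0.7 -0.8 -0.2] grip 3.0 pivot u,y -60.9 0.8 177.6
```

{"name": "apply_moves", "arguments": {"targets": [[[0.005,0,0.009,0,-0.3],[0.005,0,0.009,0,-0.3],[0.005,0,0.009,0,-0.3]]]}}

```text
t: 29.4
eef_pos: [581.7, -42.9, 157.7]
tcp_rot: [0.79, 0.613, -0.0, 0.0]
contact_force: [-0.7, -2.5, 1.4]
grip_width: 0.57
gripper_force: 3.0
```

```bash
python3 held.py blue 78 side
```

```text
tilt deg 35.2 grasp h 75.9 off 0.0 cost 0.06 rim centre in core (b-lat,y,a) 5.2 0.7 42.8
TCP [581.7 -42.9 157.7] F [-0.7 -2.5  1.4] grip 3.0 pivot u,y -60.6 0.7 176.7
```

{"name": "apply_moves", "arguments": {"targets": [[[-0.008,0,0,0,-0.3],[-0.008,0,0,0,-0.3],[-0.008,0,0,0,-0.3]]]}}

```text
t: 29.75
eef_pos: [581.6, -43.2, 157.5]
tcp_rot: [0.79, 0.613, 0.0, -0.0]
contact_force: [0.5, 0.6, -0.9]
grip_width: 0.572
gripper_force: 3.0
```

{"name": "apply_moves", "arguments": {"targets": [[[0,0,0,0,0.15],[0,0,0,0,0.2],[0,0,0,0,0.3],[0,0,0,0,0.5],[0,0,0,0,1],[0,0,0,0,1],[0,0,0,0,1]]]}}

```text
t: 30.45
eef_pos: [581.5, -43.4, 157.6]
tcp_rot: [0.79, 0.613, 0.0, 0.0]
contact_force: [0.1, 0.2, 0.3]
grip_width: 0.97
gripper_force: 0.0
```

```bash
python3 held.py blue 78 side
```

```text
tilt deg 35.2 grasp h 76.9 off 0.0 cost 0.045 rim centre in core (b-lat,y,a) 4.8 0.6 42.0
TCP [581.5 -43.4 157.6] F [0.1 0.2 0.3] grip 0.0 pivot u,y -61.2 0.7 176.6
```

{"name": "apply_moves", "arguments": {"targets": [[[0,0,-0.1,0,1],[0,0,-0.3,0,1],[0,0,-0.6,0,1],[0,0,-0.9,0,1]]]}}

```text
t: 30.9
eef_pos: [581.3, -43.4, 249.1]
tcp_rot: [0.79, 0.613, -0.0, -0.0]
contact_force: [0.0, 0.4, 0.0]
grip_width: 1.003
gripper_force: 0.0
```

{"name": "apply_moves", "arguments": {"targets": [[[0.2,0,-0.4,0,1],[0.4,0,-0.8,0,1],[0.4,0,-1,0,1],[0.4,0,-1,0,1],[0.4,0,-1,0,1]]]}}

```text
t: 31.4
eef_pos: [591.1, -4.7, 347.7]
tcp_rot: [0.79, 0.613, 0.0, 0.0]
contact_force: [0.6, -0.1, -0.7]
grip_width: 0.999
gripper_force: 0.0
```

```bash
sed -i 's/((b>1.8\*r)&(b>1.3\*g)&(b>60))/((b-r>82)\&(b>1.3*g)\&(b>1.8*r))/' seat.py; python3 seat.py blue side,wrist 40 2>/dev/null;  python3 - <<'E'
import cv2,numpy as np
a=cv2.imread("pics/seat_blue_wrist.png");b=cv2.imread("pics/seat_blue_side.png")
i=cv2.resize(a[70:230,200:310],None,fx=3.6,fy=3.6,interpolation=2);j=cv2.resize(b[140:240,220:290],None,fx=5.6,fy=5.76,interpolation=2)
w=np.zeros((576,790,3),np.uint8);w[:,:396]=i;w[:,398:]=j[:576,:392];cv2.imwrite("pics/z2.png",w)
E
```

```text
['side'] b-off -4.2 y 7.4 a 35.4 yaw -1.699 tilt 36.6 cost 0.106
['wrist'] b-off -5.2 y -0.4 a 33.9 yaw -1.822 tilt 31.0 cost 0.014
['side', 'wrist'] b-off -1.3 y -0.2 a 38.9 yaw -1.823 tilt 29.5 cost 0.184
```

View pics/z2.png

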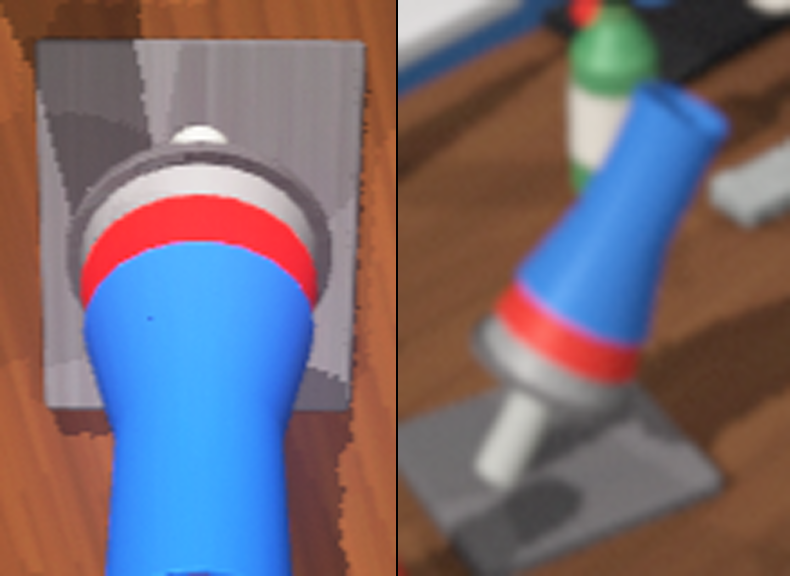

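```bash
python3 -c "
from plant import manip
print(manip.sign_off())"
```

```text
the job is handed in; nothing more can be done
None
```

The red snoot rests on the grey core and the blue one rests on the red, each let down gently (about 8 N peak contact on the red), lined up with the leaning core and released; by the cameras both sit about 3 mm above the nominal home points, and the job is handed in with the arm clear.

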